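# Snap the pivot clip onto the tilt-out bin's hinge pin

## Robot

A 6-joint arm with a two-finger parallel gripper is mounted at the origin on the work surface. World frame = base frame: x ahead of the robot, y to its left, z up, the work surface at z = 0. Lengths are in mm, angles in rad, forces in N, time in s.
With the tool pointing down it reaches from about 275 to 825 mm from the base axis. Payload 5.2 kg.
Tool frame: the origin (TCP) lies at the very end of the fingers, on their centre line; the grasp point (between the pads) lies 19 mm behind it; z points along the fingers, y is the line along which they close (so a half turn about z gives the same grasp; the last joint's range is limited). The gripper opens to 93 mm and grips with 3 to 60 N. Pads are 15 mm wide; open, the fingers measure 128 mm over their backs; the gripper's body (75 mm by 188 mm) begins 65 mm behind the grasp point.
Start: joints at [-1.537, 0.259, 1.535, -0, 1.348, -0.203], TCP at [129.047, -534.651, 218.653] pointing down, gripper open.
Joint ranges: [-3.14, 3.14], [-0.91, 2.08], [0.19, 2.58], [-1.22, 4.36], [0.22, 2.71], [-3.12, 3.12]. Speed limits (rad/s): [2.57, 2.57, 3.14, 3.14, 3.14, 3.14].

## Interface

Orientations are given as a unit quaternion [x, y, z, w].
In Python, from bench import arm, eoat, kin, viewer, order, readout gives the robot as it stands. The module is installed in compiled form; this text tells all that it offers. Calls block until the motion is done:
- arm.move_ptp(position, orientation): joint-space move of the TCP to a pose.
- arm.move_straight(position, rotation=None, speed=150, max_force=None): straight line of the TCP; rotation=None keeps the orientation; speed is the mean speed in mm/s. With max_force (N) it stops when the force on the tool has changed by that much, and returns True; else False.
- arm.move_j(angles): joint-space move.
- eoat.move_gripper(opening, strength=None): finger opening in mm; strength is the grip in N (None keeps the last); returns when the fingers have stopped.
- arm.wait(seconds).
- kin.inverse_kinematics(position, orientation): joint angles nearest the present ones, or None.
- viewer.grab_frame(name): name is "side" or "top"; returns the picture (420x560x3 uint8, red, green, blue); there is no depth.
- viewer.camera_model(name): a dict with "vertical_fov" (degrees; the focal length in pixels is half the picture's height over the tangent of half this angle, whatever the lens; pixels are square), "cx", "cy" (the principal point, pixels), "extrinsics" (4x4, takes a point from camera to world coordinates). Camera axes: x right, y up, looking along -z (the intrinsics and any distortion apply to the point x, -y, -z); pixel columns grow to the right and rows downward; lengths in mm; the calibration is good to about 2 mm. A picture is of the moment at which its call begins. camera_model takes no time and is no camera call.
A pose or a line that the arm cannot do raises arm.PlanningError and nothing moves.
- order.close_job(): hands the job in; it is judged then, once.
Readings, each from a call of its own:
- readout.read_time_s(): time.
- readout.read_q(): joint angles.
- readout.read_joint_velocities(): joint speeds.
- readout.read_joint_torque(): joint torques, N m.
- readout.read_tool_pos(): TCP position.
- readout.read_tool_rot(): TCP orientation.
- readout.read_ft_force(): force on the tool from outside, world axes, zero at the start.
- readout.read_torque(): the same for the moment, N m.
- readout.read_finger_gap(): finger opening in mm.
- readout.read_finger_force(): force on a finger pad.
Only numpy, scipy, OpenCV 4.12 (cv2) and the standard library are available. Lean on these libraries where they do the work, as an engineer would, in place of code of your own. Each camera call takes 0.05 s, during which the arm holds its last target. There are 200 camera calls.

## Task

The tilt-out bin lies on its side with its hinge plate back on the pivot pin, but the split clip that locks the plate is not on yet. Take the clip fork from its stand with the orange clip in it, lay the prongs lightly on the plate, slide the clip into the groove of the pin and push until it snaps fully home, feeling your way: no leaning on the plate, no ramming of the clip, no fingers on it. Then draw the fork off, leaving the clip in the groove, and lay the fork back in its stand the way it lay; leave the other things on the table where they are.

Things in the scene. Friction and masses are not known exactly. Their poses are not given: they have to be found in the camera images.
- bin: Tilt-out bin, green steel, 165 x 180 x 110 mm, wooden front, clamped on its side, immovable. Origin on the table under the nominal pivot; z up; x from the wooden front into the bin: the clip is pushed along +x. Front: x -100 to -85 mm. Red-handled clamp: x +52 to +115, y +58 to +82 mm, to 195 mm high.
- pivot_place (a point): Centre of the adjusting slot on the bin's upper side, 127 mm above the table, axes as the bin's. Pin and hinge plate are bolted fast there, but just where is not measured: the pin's axis is at y = 0 and anywhere from x = -18 to +18 mm; the plate's level upper face is anywhere from 5 to 17 mm above this point.
- plate_mid (a point): Where the pin's axis and the hinge plate's face would be in mid-range: 11 mm above pivot_place. Steel plate, 74 mm before the pin, 32 past it, 30 to each side. Up from its face the brass pin has a collar 22 mm across to 2 mm, the groove 16 mm across to 8.3 mm, a head 22 mm across to 12.3 mm. With the prongs flat on the plate the clip is at groove height, 1 mm to spare.
- fork: Clip fork, 161 mm long, 110 g: steel blade, wooden handle. Origin on the flat underside of the prongs, below the centre of the loaded clip; x out of the prongs, z up. Two prongs, 7 mm wide, 3 thick, 25 apart inside, end at x = +9 mm; a bent shank rises behind to the handle, its underside 17 mm above the prongs' underside.
- fork_shoulder (a point): Middle of the fork's shoulder that pushes the clip's back, 17 mm behind and 5 mm above the fork's origin; blade 39 mm wide here. A side leaf spring (1 N) holds the clip; it leaves the prongs forwards only, so drawing the fork back leaves a snapped clip on the pin.
- fork_grip (a point): Middle of the fork's wooden handle, half-way up it, axes as the fork's: 100 mm behind (-x) and 26 mm above the fork's origin. The handle is 104 mm long (x), 20 mm wide (y), 18 mm high, level as it lies in the stand.
- stand_cradle (a point): The fork's stand: dark wooden base 128 x 68 x 10 mm with two forked posts (12 mm thick) 88 mm apart. The point is midway between them at their bearing faces, 45 mm above the table; x along the fork. The posts carry the handle's ends between flared cheeks 10 mm high, gap 26 mm at the foot; 76 mm of handle is free between them, 35 mm of room below. The fork starts up to 4 mm off along x.
- clip: Split clip, orange steel C, 31 mm wide, 4 thick, 28 g, flat on the prongs, its back at the shoulder. Origin at the centre of its opening, underside; x out of its mouth, z up. The mouth meets the pin with the origin 12 mm short of the pin's axis; the jaws pass its widest point at 5 mm short; home is origin on the axis, back against the groove. Snapped on, it stays by itself.
- jaw_left (a joint): Spread of the clip's left (+y) jaw, rad: 0 relaxed, about 0.1 when passing the pin, about 0.03 at home (the groove keeps it a little spread). Pushing the clip on takes 8 to 13 N, falling off past the widest point; at home the force climbs steeply. Over 20 N bends the clip.
- jaw_right (a joint): Spread of the clip's right (-y) jaw, as for the left. The hinge plate takes no harm up to 15 N of leaning by the fork.
- clipper: Bystander: white hair clipper, 175 x 46 x 37 mm; origin under its middle.
- trimmer: Bystander: black hair trimmer with a copper band, 145 x 40 x 30 mm; origin under its middle.
- comb: Bystander: red comb, 180 x 34 x 5 mm, lying flat; origin under its middle.
- case: Bystander: clear plastic case of cutting guards, 160 x 110 x 45 mm; origin under its middle.
- oil: Bystander: small white oil bottle with a red cap, 28 mm across, 70 mm tall; origin under its middle.
- screwdriver: Bystander: screwdriver, 170 mm long, lying flat; origin under its middle.
There are look-alikes about, which are no part of the job. What is meant by the fork is not turquoise, and is the smaller of those in its own colour.

How it is judged:
By the outcome, as a careful person would: the job done as asked, in the order asked, and still so for the second after the job is handed in, with the robot touching nothing.
It also fails if it takes over 67 s, if anything falls off the work surface, if the arm or the gripper's body presses on something with over 40 N, if the wrist force passes 120 N, or if a joint passes its speed limit or range.

## Working session

There is one attempt and no reset: what is moved stays moved. The work goes in short steps, each a Python script; the robot and the scene stay as the last script left them, time stands still between calls to the robot, and variables do not carry over. Pictures are saved under pics/ and viewed, at most 10 in all, crops included, and the job is handed in when it is done.

```bash
mkdir -p pics; ls
python3 - <<'E'
from bench import viewer,readout
import cv2,numpy as np
for n in("side","top"):
    f=viewer.grab_frame(n); cv2.imwrite(f"pics/{n}0.png",cv2.resize(f[:,:,::-1],(784,588),interpolation=cv2.INTER_CUBIC)); np.save(f"pics/{n}0.npy",f)
    m=viewer.camera_model(n); print(n,{k:(np.round(v,4).tolist() if not isinstance(v,str) else v) for k,v in m.items()})
print(readout.read_time_s(),readout.read_tool_rot(),readout.read_ft_force())
E
```

```text
pics
side {'vertical_fov': 43.3839, 'cx': 282.6408, 'cy': 213.878, 'extrinsics': [[0.9993, 0.0264, -0.027, 397.788], [-0.0377, 0.7541, -0.6556, -1031.987], [0.0031, 0.6562, 0.7546, 1246.1416], [0.0, 0.0, 0.0, 1.0]]}
top {'vertical_fov': 54.0811, 'cx': 278.9845, 'cy': 205.3697, 'extrinsics': [[0.0217, 0.9879, -0.1534, 282.5744], [-0.9997, 0.0224, 0.0031, -14.6698], [0.0065, 0.1533, 0.9882, 1297.1559], [0.0, 0.0, 0.0, 1.0]]}
0.1 [ 9.92997271e-01  1.18134542e-01  3.96685703e-05 -8.05461949e-04] [ 0.55237189 -0.64345009 -0.42079487]
```

View pics/side0.png

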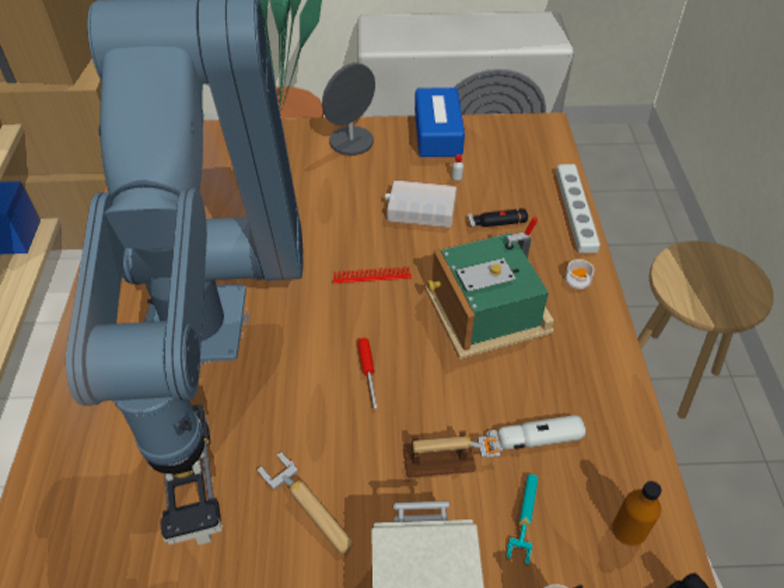

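View pics/top0.png

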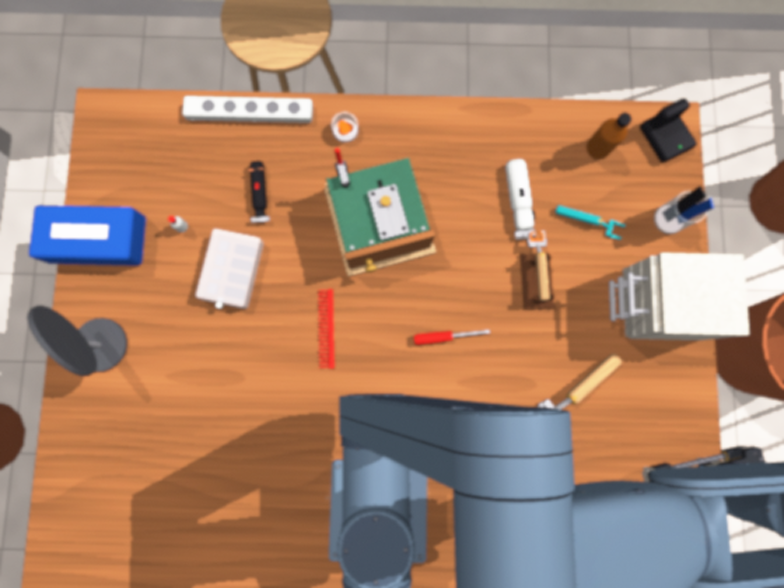

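The side view shows the fork in its dark stand at about (445,445) and the clip at (489,443). The bin's pin is at (495,268). In the top view the handle is at (542,275), the clip at (537,238) and the pin at (385,201). These are all 1.4x-scaled pixels. The turquoise fork and the larger loose fork are the look-alikes.

```bash
cat > h.py <<'E'
import numpy as np,cv2
from bench import arm,eoat,kin,viewer,order,readout
from scipy.spatial.transform import Rotation as R
M={n:viewer.camera_model(n) for n in("side","top")}
def f(n): return 210/np.tan(np.radians(M[n]["vertical_fov"])/2)
def ray(n,u,v):
    m=M[n];E=np.array(m["extrinsics"]);d=np.array([(u-m["cx"])/f(n),-(v-m["cy"])/f(n),-1]);return E[:3,3],E[:3,:3]@d
def proj(n,p):
    m=M[n];E=np.array(m["extrinsics"]);c=E[:3,:3].T@(np.array(p,float)-E[:3,3]);return np.round([m["cx"]+f(n)*c[0]/-c[2],m["cy"]-f(n)*c[1]/-c[2]],1)
def plane(n,u,v,z):
    o,d=ray(n,u,v);return o+d*(z-o[2])/d[2]
def tri(a,b):
    (o1,d1),(o2,d2)=ray("side",*a),ray("top",*b)
    s=np.linalg.lstsq(np.c_[d1,-d2],o2-o1,rcond=None)[0];p,q=o1+s[0]*d1,o2+s[1]*d2
    return (p+q)/2,np.linalg.norm(p-q)
E
python3 - <<'E'
from h import *
print(M["side"].keys(), proj("side",readout.read_tool_pos()))
S=np.load("pics/side0.npy")[:,:,::-1];T=np.load("pics/top0.npy")[:,:,::-1]
def crop(I,u,v):
    c=cv2.resize(I[v-30:v+30,u-40:u+40],(400,300),interpolation=cv2.INTER_CUBIC)
    for k in range(0,80,10): cv2.putText(c,str(u-40+k),(k*5,10),0,.35,(255,255,255));cv2.line(c,(k*5,10),(k*5,16),(255,255,255))
    for k in range(10,60,10): cv2.putText(c,str(v-30+k),(0,k*5+4),0,.35,(255,255,255));cv2.line(c,(25,k*5),(31,k*5),(255,255,255))
    return c
cv2.imwrite("pics/crop1.png",np.vstack([np.hstack([crop(S,350,200),crop(T,275,146)]),np.hstack([crop(S,328,318),crop(T,386,186)])]))
E
```

```text
dict_keys(['vertical_fov', 'cx', 'cy', 'extrinsics']) [142.6 361.6]
```

View pics/crop1.png

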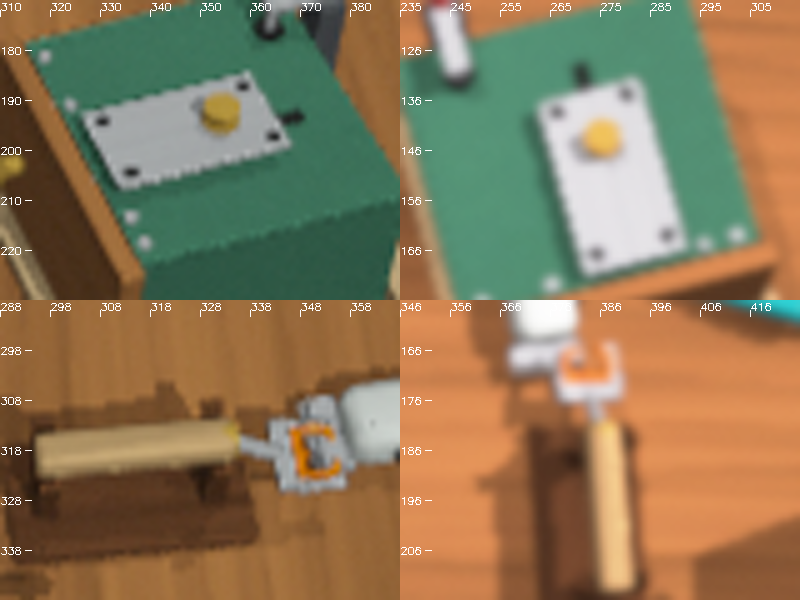

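Top left, the side view shows the plate with corners near (326,193), (360,184), (368,199) and (334,208), and the pin head at (354,192). Top right, in the top view, the plate corners are near (262,137), (282,132), (292,165) and (272,171), with the head at (275,143). The lower row shows the handle from (295,318) to (335,315) in the side view and from (387,180) to (390,213) in the top view. The clip is at (350,318) in the side view and (384,168) in the top view.

```bash
cat > seg.py <<'E'
from h import *
def blob(I,box,cond,minA=10):
    u0,v0,u1,v1=box;c=cv2.resize(I[v0:v1,u0:u1],None,fx=4,fy=4,interpolation=cv2.INTER_CUBIC)
    h=cv2.cvtColor(c,cv2.COLOR_RGB2HSV).astype(int);m=cond(h[...,0],h[...,1],h[...,2]).astype(np.uint8)
    k=max(cv2.findContours(m,cv2.RETR_EXTERNAL,cv2.CHAIN_APPROX_NONE)[0],key=cv2.contourArea)
    return k[:,0,:]/4+np.array([u0,v0])-.375
def quad(k):
    h=cv2.convexHull(k.astype(np.float32))
    q=cv2.approxPolyN(h,4)[0] if hasattr(cv2,"approxPolyN") else cv2.boxPoints(cv2.minAreaRect(h))
    return q
E
python3 - <<'E'
from seg import *
S=np.load("pics/side0.npy");T=np.load("pics/top0.npy")
np.set_printoptions(precision=1,suppress=True)
plate=lambda h,s,v:(s<45)&(v>100)
ks=blob(S,(320,178,374,214),plate);kt=blob(T,(258,128,297,176),plate)
qs,qt=quad(ks),quad(kt)
qs=qs[np.argsort(qs[:,0])]; print("side plate",qs.tolist()); print("top",qt.tolist())
o=lambda q,i:q[i]
# match: A front/+y, B rear/+y, C rear/-y, D front/-y
ms=[qs[0],qs[2],qs[3],qs[1]]
t=qt; A=t[np.argmax(t[:,1])];B=t[np.argmin(t[:,0])];C=t[np.argmin(t[:,1])];D=t[np.argmax(t[:,0])]
P=[]
for a,b in zip(ms,[A,B,C,D]):
    p,r=tri(a,b);P.append(p);print("plate",p,"gap",r)
P=np.array(P);print("len",np.linalg.norm(P[0]-P[1]),np.linalg.norm(P[3]-P[2]),"wid",np.linalg.norm(P[0]-P[3]),np.linalg.norm(P[1]-P[2]))
brass=lambda h,s,v:(h>15)&(h<28)&(s>110)&(v>90)
def ctr(k): return cv2.minEnclosingCircle(k.astype(np.float32)),k.min(0),k.max(0)
bs=blob(S,(345,183,364,202),brass);bt=blob(T,(265,136,284,151),brass)
print("pin side",*ctr(bs),"top",*ctr(bt))
print("pin tri",tri(np.array(ctr(bs)[0][0])-[0,1.],ctr(bt)[0][0]))
orange=lambda h,s,v:(h>2)&(h<14)&(s>190)&(v>200)
cs=blob(S,(342,308,362,328),orange);ct=blob(T,(374,162,396,174),lambda h,s,v:(h>2)&(h<14)&(s>150)&(v>235))
for k in(cs,ct):print("clip",k.min(0),k.max(0),k.mean(0))
w=lambda h,s,v:(h>10)&(h<25)&(v>150)
hs=blob(S,(290,308,337,326),lambda h,s,v:(h>12)&(h<25)&(v>110)&(s<160));ht=blob(T,(378,176,397,216),lambda h,s,v:(h>13)&(h<25)&(v>180))
print("handle side",quad(hs).tolist());print("handle top",quad(ht).tolist())
H=np.array([plane("top",*p,60) for p in quad(ht)]);print(H,[np.linalg.norm(H[i]-H[i-1]) for i in range(4)])
E
```

```text
side plate [[325.1600646972656, 192.30711364746094], [333.5738220214844, 208.01278686523438], [359.2999572753906, 183.70492553710938], [368.96282958984375, 199.16555786132812]]
top [[293.0862731933594, 166.52000427246094], [271.2066345214844, 172.41073608398438], [260.9839782714844, 136.63140869140625], [282.0467224121094, 128.206298828125]]
plate [560.4   6.4 139.9] gap 5.078946219237191
plate [665.3  38.7 139. ] gap 1.5612871781537916
plate [688.2 -22.6 139.7] gap 5.8483912740551345
plate [578.5 -56.4 141.8] gap 4.45287139745843
len 109.77817267909545 114.83457977332422 wid 65.3490319641271 65.54918668345542
pin side ((353.80169677734375, 192.21221923828125), 3.9244887828826904) [350.4 188.6] [357.4 195.9] top ((274.9909973144531, 143.28237915039062), 3.278895854949951) [271.9 140.1] [277.9 146.4]
pin tri (array([642.3,  -2.8, 151.6]), np.float64(1.9498420166201667))Traceback (most recent call last):
  File "<stdin>", line 22, in <module>
  File "seg.py", line 5, in blob
    k=max(cv2.findContours(m,cv2.RETR_EXTERNAL,cv2.CHAIN_APPROX_NONE)[0],key=cv2.contourArea)
ValueError: max() iterable argument is empty
```

Run:
```python
from seg import *
S=np.load("pics/side0.npy");T=np.load("pics/top0.npy")
np.set_printoptions(precision=1,suppress=True,linewidth=150)
def orr(I,b):
    c=I[b[1]:b[3],b[0]:b[2]].astype(int);return c
w=orr(S,(342,308,362,328));print("sat orange side max",(w[...,0]-w[...,2]).max())
def rb(I,b,thr):
    u0,v0,u1,v1=b;c=cv2.resize(I[v0:v1,u0:u1],None,fx=4,fy=4,interpolation=cv2.INTER_CUBIC).astype(int)
    ys,xs=np.nonzero(c[...,0]-c[...,2]>thr);p=np.c_[xs,ys]/4+[u0,v0]-.375;return p
for n,I,b,t in(("side",S,(343,308,358,327),110),("top",T,(376,163,392,175),100)):
    p=rb(I,b,t);print(n,p.min(0),p.max(0),p.mean(0),len(p)); print(cv2.boxPoints(cv2.minAreaRect(p.astype(np.float32))))
hsvT=cv2.cvtColor(T,cv2.COLOR_RGB2HSV);hsvS=cv2.cvtColor(S,cv2.COLOR_RGB2HSV)
print("top row198",[tuple(x) for x in hsvT[198,380:398].tolist()]);print("side col 310",[tuple(x) for x in hsvS[308:328,310].tolist()])
print("stand base proj check: top crop corners at z10:",[plane("top",*p,10)[:2] for p in((372,181),(393,182))])
ht=blob(T,(378,176,397,220),lambda h,s,v:(h>12)&(h<25)&(v>190)&(s<150));q=quad(ht);print(q)
H=np.array([plane("top",*p,63) for p in q]);print(H,[np.linalg.norm(H[i]-H[i-1]) for i in range(4)])
hs=blob(S,(290,308,337,328),lambda h,s,v:(h>12)&(h<25)&(v>120)&(s<140));print(quad(hs),hs.min(0),hs.max(0))
```

```text
sat orange side max 205
side [345.6 312.9] [355.4 323.1] [349.6 318.1] 635
[[345.4 313.5]
 [353.6 311.8]
 [355.8 322.3]
 [347.6 324. ]]
top [378.1 162.6] [391.4 174.4] [385.2 167.5] 1302
[[378.1 162.6]
 [391.4 162.6]
 [391.4 174.4]
 [378.1 174.4]]
top row198 [(11, 157, 115), (10, 154, 114), (11, 150, 114), (12, 139, 117), (14, 124, 136), (15, 117, 178), (15, 118, 219), (16, 112, 233), (17, 109, 238), (17, 109, 240), (16, 115, 232), (14, 126, 198), (12, 139, 156), (11, 156, 159), (12, 158, 192), (12, 158, 216), (12, 157, 222), (12, 157, 223)]
side col 310 [(14, 162, 134), (14, 157, 114), (15, 162, 113), (14, 160, 113), (14, 162, 113), (17, 136, 126), (18, 113, 160), (18, 110, 172), (19, 108, 172), (19, 107, 181), (19, 104, 194), (19, 105, 192), (19, 109, 168), (19, 110, 157), (17, 125, 124), (13, 169, 86), (12, 160, 89), (12, 154, 91), (12, 163, 91), (11, 159, 88)]
stand base proj check: top crop corners at z10: [array([ 568. , -314.7]), array([ 566.3, -381.9])]
[[392.1 212.9]
 [386.3 212.9]
 [383.9 179.7]
 [390.1 177.6]]
[[ 458.9 -362.2   63. ]
 [ 458.5 -344.4   63. ]
 [ 561.2 -339.    63. ]
 [ 568.1 -358.    63. ]] [np.float64(109.27040362283095), np.float64(17.729421964420116), np.float64(102.8722484388769), np.float64(20.19323302327706)]
[[336.4 319.6]
 [294.9 323.7]
 [294.9 314.1]
 [336.4 310.3]] [294.9 311.1] [336.4 323.1]
```

Run:
```python
from h import *
np.set_printoptions(precision=1,suppress=True)
print("cabinet handle",tri(np.array((395,508))/1.4,np.array((612,320))/1.4),tri(np.array((447,506))/1.4,np.array((612,280))/1.4))
print("cab top edge",tri(np.array((373,527))/1.4,np.array((655,337))/1.4))
print("clip side@33",plane("side",350.6,318,33),"clip top@35 (384.7,168)",plane("top",384.7,168,35))
c=np.array([511.7,-351,54]);y=np.radians(2.6);d=np.array([np.cos(y),np.sin(y),0])
print("expected clip",c+100*d+[0,0,-21],"proj",proj("side",c+100*d+[0,0,-21]),proj("top",c+100*d+[0,0,-21]))
print("handle ends side pred",[proj("side",c+s*d) for s in(-52,52)])
for p,ψ in(([520,-350.6,37],2.6),([545,-33,152],17.1)):
    q=[np.cos(np.radians(ψ/2)),np.sin(np.radians(ψ/2)),0,0];print(np.round(kin.inverse_kinematics(p,q),2))
```

```text
cabinet handle (array([ 416.1, -487. ,   88.2]), np.float64(9.366939999320724)) (array([ 501.9, -488.7,   92.3]), np.float64(10.8537332744607))
cab top edge (array([ 378.5, -546.8,  151.3]), np.float64(11.76361314428992))
clip side@33 [ 604.4 -342.7   33. ] clip top@35 (384.7,168) [ 605.3 -349.5   35. ]
expected clip [ 611.6 -346.5   33. ] proj [353.5 319.2] [383.5 166.2]
handle ends side pred [array([295.5, 319.3]), array([335.9, 316.4])]
[-0.8  0.6  1.6 -0.   1.   0.8]
[-0.3  0.3  1.6 -0.   1.2  1. ]
```

```bash
cat >> h.py <<'E'
def Q(deg): a=np.radians(deg/2);return [np.cos(a),np.sin(a),0,0]
def st(tag=""): print(tag,"t",round(readout.read_time_s(),2),"pos",np.round(readout.read_tool_pos(),1),"F",np.round(readout.read_ft_force(),2),"gap",round(readout.read_finger_gap(),1))
E
python3 - <<'E'
from h import *
st()
arm.move_ptp([519.7,-350.6,130],Q(2.6)); eoat.move_gripper(60)
print(arm.move_straight([519.7,-350.6,38],speed=120,max_force=10)); st("down")
eoat.move_gripper(0,strength=55); st("grip")
arm.move_straight([519.7,-350.6,44],speed=30);st("up6")
arm.move_straight([519.7,-350.6,140],speed=120);st("up")
f=viewer.grab_frame("side");g=viewer.grab_frame("top");np.save("pics/s1.npy",f);np.save("pics/t1.npy",g)
u,v=proj("side",[570,-349,140]).astype(int)
cv2.imwrite("pics/s1.png",cv2.resize(f[v-60:v+60,u-80:u+80,::-1],(800,600),interpolation=cv2.INTER_CUBIC));print(u,v)
E
```

```text
t 0.1 pos [ 129.  -534.2  217.9] F [ 0.55 -0.64 -0.42] gap 93.0
False
down t 3.37 pos [ 520.2 -351.    38.7] F [ 0.41  0.26 -0.  ] gap 59.8
grip t 4.09 pos [ 519.6 -349.1   38.1] F [-0.54  5.35  4.45] gap 19.5
up6 t 4.44 pos [ 519.8 -351.2   44.2] F [ 0.47 -0.59 -0.88] gap 19.6
up t 5.39 pos [ 519.2 -350.2  139. ] F [-1.07 -0.39 -2.13] gap 19.5
341 298
```

View pics/s1.png

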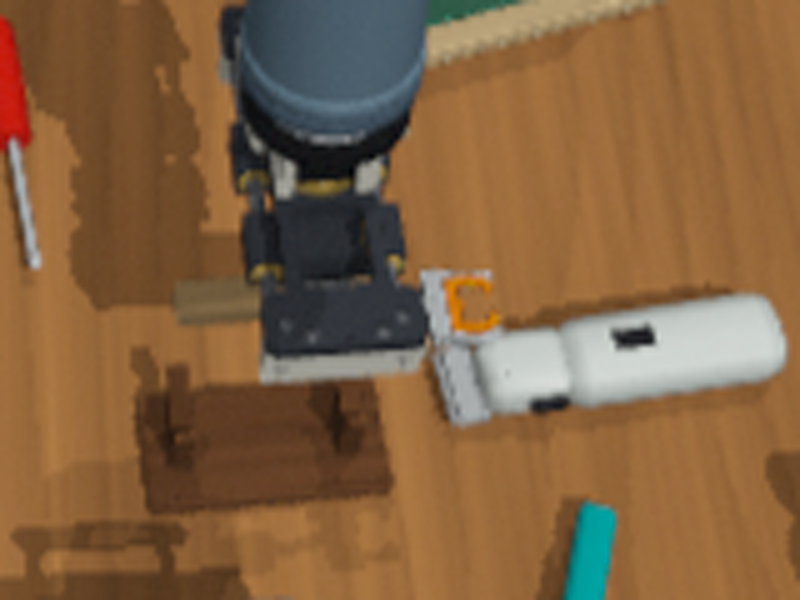

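The picture shows the fork held level, with the clip in its prongs at crop (473,305), which is frame (355.6,299). The stand is empty.

```bash
cat >> h.py <<'E'
YAW=17.1;U=np.array([np.cos(np.radians(YAW)),np.sin(np.radians(YAW)),0]);V=np.array([-U[1],U[0],0])
def avg(fn,n=15): return np.mean([ (fn(),arm.wait(.01))[0] for _ in range(n)],0)
E
python3 - <<'E'
from h import *
np.set_printoptions(precision=2,suppress=True)
print("clip ctr@135",plane("side",355.7,299,135))
pin=np.array([642.3,-2.8,0]);t=pin-(40+92)*U
arm.move_ptp([*t[:2],205],Q(YAW)); arm.move_straight([*t[:2],165],speed=80)
arm.wait(.3);st();print("pos",avg(readout.read_tool_pos),"F",avg(readout.read_ft_force),"Tq",avg(readout.read_torque))
f=viewer.grab_frame("side");g=viewer.grab_frame("top");np.save("pics/s2.npy",f);np.save("pics/t2.npy",g)
def cr(I,c,w,h): u,v=c;return cv2.resize(I[v-h:v+h,u-w:u+w,::-1],(800,300),interpolation=cv2.INTER_CUBIC)
a=cr(f,(345,195),40,15);b=cr(g,(275,150),40,15)
u0,v0=310,172;a=cv2.resize(f[172:217,310:370,::-1],(400,300),interpolation=cv2.INTER_CUBIC)
b=cv2.resize(g[130:175,245:305,::-1],(400,300),interpolation=cv2.INTER_CUBIC)
cv2.imwrite("pics/c2.png",np.hstack([a,b]))
E
```

```text
clip ctr@135 [ 605.91 -348.72  135.  ]
 t 7.64 pos [516.4 -41.6 165.5] F [ 0.08  0.44 -1.35] gap 19.8
pos [516.33 -41.62 165.38] F [ 0.02  0.14 -1.51] Tq [-0.01  0.04  0.01]
```

View pics/c2.png

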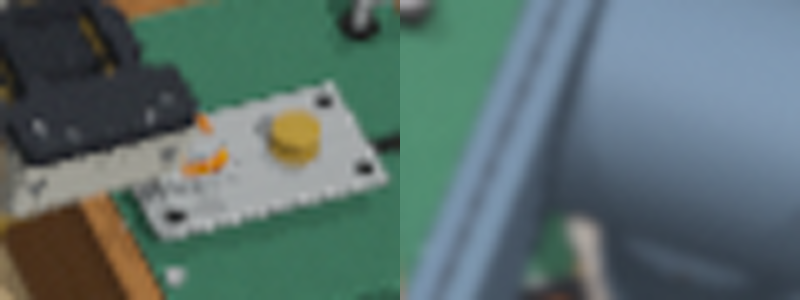

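The left crop (side view) shows the orange jaw tips at about crop (212,128) and (228,155), ahead of the gripper and short of the pin head at (295,133). In the right crop (top view) the arm hides the place.

Run:
```python
from h import *
np.set_printoptions(precision=2,suppress=True)
f=np.load("pics/s2.npy");S=np.load("pics/side0.npy")
def blobs(I,b,cond,z):
    u0,v0,u1,v1=b;c=cv2.resize(I[v0:v1,u0:u1],None,fx=4,fy=4,interpolation=cv2.INTER_CUBIC);h=cv2.cvtColor(c,cv2.COLOR_RGB2HSV).astype(int)
    n,l,s,ce=cv2.connectedComponentsWithStats(cond(h[...,0],h[...,1],h[...,2]).astype(np.uint8))
    for i in range(1,n):
        if s[i,4]>30:
            x0,y0,w,hh=s[i,:4];pc=ce[i]/4+[u0,v0]-.375
            P=plane("side",*pc,z);print(s[i,4],"px",pc,"box",x0/4+u0,y0/4+v0,(x0+w)/4+u0,(y0+hh)/4+v0,"along",(P)@U,"lat",P@V)
org=lambda h,s,v:(h>3)&(h<18)&(s>110)&(v>140)
print("clip");blobs(f,(333,180,352,205),org,160.4)
br=lambda h,s,v:(h>15)&(h<28)&(s>110)&(v>90)
print("pin");blobs(f,(345,183,364,202),br,149.5);blobs(S,(345,183,364,202),br,149.5)
P=np.array([642.3,-2.8,0]);print("pin tri along,lat",P@U,P@V)
T=np.array([516.33,-41.62,0]);print("fork pred",(T@U)+92,T@V)
```

```text
clip
49 px [340.07 190.07] box 339.75 189.25 341.5 191.75 along 574.8639969125952 lat -181.94141169125515
158 px [340.34 196.42] box 337.5 194.5 344.0 198.25 along 565.8031255155552 lat -204.83367505524672
pin
714 px [353.83 192.26] box 350.75 189.0 358.0 196.5 along 613.5882417605981 lat -193.4796442137549
718 px [353.82 192.24] box 350.75 189.0 358.0 196.5 along 613.5935897647695 lat -193.4264055055064
pin tri along,lat 613.082540494317 -191.5383213381442
fork pred 573.2666489946533 -191.60194640310203
```

Run:
```python
from h import *
np.set_printoptions(precision=2,suppress=True)
p=np.array([642.3,-2.8,0])-(40+92)*U
arm.move_straight([*p[:2],155],speed=30);arm.wait(.2);print("F0",avg(readout.read_ft_force,20),"Tq",avg(readout.read_torque,20))
print(arm.move_straight([*p[:2],141],speed=7,max_force=2.5));arm.wait(.2)
print("pos",avg(readout.read_tool_pos),"F",avg(readout.read_ft_force),"Tq",avg(readout.read_torque));st()
```

```text
F0 [-0.04  0.06 -1.51] Tq [-0.02  0.03  0.01]
True
pos [516.03 -41.51 149.65] F [ 0.84 -0.34  3.17] Tq [ 0.13 -0.53 -0.03]
 t 10.65 pos [515.7 -41.5 149.4] F [1.33 0.68 4.26] gap 19.7
```

```bash
cat >> h.py <<'E'
def fl():
    F=avg(readout.read_ft_force,8);return np.array([F@U,F@V,F[2]])
PIN=np.array([642.3,-2.8,0])
def at(s,lat=0,z=149.2): p=PIN+(s-92)*U+lat*V;return [p[0],p[1],z]
E
python3 - <<'E'
from h import *
np.set_printoptions(precision=2,suppress=True)
for z in(149.5,149.2):
    arm.move_straight(at(-40,z=z),speed=5);arm.wait(.1);print(z,fl())
for s in(-34,-28,-22,-18,-15):
    r=arm.move_straight(at(s),speed=20,max_force=5);print(s,r,fl(),((readout.read_tool_pos()-PIN)@U)+92)
    if r:break
st()
E
```

```text
149.5 [-1.17  0.19  4.65]
149.2 [-1.28 -0.16  5.05]
-34 False [ 0.72 -0.25  4.4 ] -33.50461060141261
-28 False [-0.06  0.13  5.23] -27.854794153672117
-22 False [-0.16  0.02  5.36] -21.81237417331802
-18 False [-0.6   0.36  5.85] -17.810933816418625
-15 False [-0.78  0.15  6.38] -14.849951447440148
 t 13.86 pos [540.2 -34.3 149.5] F [-0.06 -0.56  6.15] gap 19.5
```

Run:
```python
from h import *
np.set_printoptions(precision=2,suppress=True)
for z in(149.8,150.3,150.8):
    arm.move_straight(at(-15,z=z),speed=6);arm.wait(.1);F=fl();print(z,F)
    if F[2]<2.5:break
s=-15
while s<-4:
    s+=1;r=arm.move_straight(at(s,z=z),speed=10,max_force=13);F=fl();print(s,r,F,np.round((avg(readout.read_tool_pos,4)-PIN)@U+92,2))
    if r or F[0]<-15 or F[2]>9:break
st()
```

```text
149.8 [1.   0.07 4.63]
150.3 [0.68 0.2  3.68]
150.8 [ 0.23 -0.14  2.03]
-14 False [-0.37 -0.17  1.91] -14.18
-13 False [-0.23  0.23  1.09] -12.91
-12 False [0.62 0.05 1.09] -11.89
-11 False [ 0.04 -0.08  1.22] -10.92
-10 False [ 0.34 -0.05  1.11] -9.92
-9 False [ 0.26 -0.01  1.09] -8.93
-8 False [-0.19  0.05  1.03] -7.98
-7 False [-1.8   0.74  2.41] -7.26
-6 False [-4.92  0.92  3.38] -6.63
-5 False [-7.24  1.21  4.48] -6.2
-4 False [-8.85  0.51  5.32] -5.74
 t 18.96 pos [548.8 -31.3 150.7] F [-8.8  -2.11  5.63] gap 19.2
```

Run:
```python
from h import *
np.set_printoptions(precision=2,suppress=True)
s,z=-4,150.8;hist=[]
while s<7:
    s+=.6;r=arm.move_straight(at(s,z=z),speed=8,max_force=8);F=fl();a=(avg(readout.read_tool_pos,4)-PIN)@U+92;print(round(s,1),r,F,np.round(a,2),z)
    if F[2]>7: z+=.3
    if F[0]<-16 or F[2]>11 or abs(F[1])>6 or (a>2.5 and F[0]<-13):break
st()
```

```text
-3.4 False [-7.55  0.96  5.14] -4.91 150.8
-2.8 False [-6.47  1.21  4.3 ] -3.91 150.8
-2.2 False [-8.61  1.16  5.43] -3.82 150.8
-1.6 False [-2.89  1.13  2.2 ] -1.52 150.8
-1.0 False [0.08 1.29 0.83] -0.27 150.8
-0.4 False [0.42 0.4  0.69] -0.14 150.8
0.2 False [-0.28  0.07  1.48] 0.19 150.8
0.8 False [-1.24 -0.03  1.73] 0.67 150.8
1.4 False [-1.15 -0.3   1.92] 1.45 150.8
2.0 False [-1.59 -0.41  2.09] 2.06 150.8
2.6 False [-1.79 -0.88  2.32] 2.55 150.8
3.2 False [-4.55 -0.82  2.94] 2.83 150.8
3.8 False [-6.2  -1.05  4.05] 3.06 150.8
4.4 False [-7.35 -0.87  5.16] 3.2 150.8
5.0 False [-9.23 -1.38  6.01] 3.33 150.8
5.6 False [-10.89  -1.22   6.77] 3.45 150.8
6.2 False [-12.48  -1.04   7.59] 3.56 150.8
6.8 False [-13.7   -1.26   7.88] 3.69 151.10000000000002
 t 25.26 pos [557.8 -28.6 150.8] F [-12.45  -5.58   7.11] gap 19.4
```

Run:
```python
from h import *
f=viewer.grab_frame("side");np.save("pics/s3.npy",f)
cv2.imwrite("pics/s3.png",cv2.resize(f[172:217,320:380,::-1],(800,600),interpolation=cv2.INTER_CUBIC))
```

```text
(no output)
```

View pics/s3.png

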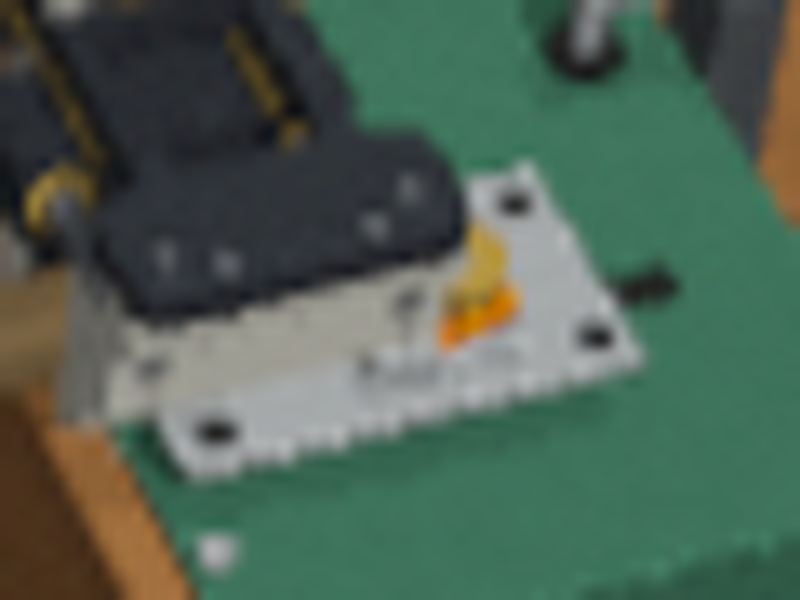

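The picture shows the clip's near jaw reaching past the pin head: the jaw end is at crop (515,300) and the head at (485,260). The prongs are on the plate either side. I take it as home, and next draw the fork straight back and check.

Run:
```python
from h import *
np.set_printoptions(precision=2,suppress=True)
for s in(3,0,-6,-14,-25,-40):
    r=arm.move_straight(at(s,z=151.1),speed=25,max_force=None if s==3 else 12);print(s,r,fl())
    if r:break
else:
    arm.move_straight(at(-44,z=185),speed=80); arm.move_straight(at(-130,z=225),speed=150);print(avg(readout.read_ft_force))
f=viewer.grab_frame("side");np.save("pics/s4.npy",f);g=viewer.grab_frame("top");np.save("pics/t4.npy",g)
a=cv2.resize(f[180:210,335:375,::-1],(400,300),interpolation=cv2.INTER_CUBIC);b=cv2.resize(g[128:158,255:295,::-1],(400,300),interpolation=cv2.INTER_CUBIC)
cv2.imwrite("pics/c4.png",np.hstack([a,b]));st()
```

```text
3 False [-4.39 -0.53  2.23]
0 False [ 0.24 -0.01 -0.33]
-6 False [-0.42  0.04 -0.33]
-14 False [ 0.06  0.22 -0.3 ]
-25 False [-0.06  0.17 -0.43]
-40 False [-0.22 -0.15 -0.47]
[ 0.08 -0.12 -1.23]
 t 30.06 pos [430.4 -67.9 224.5] F [-0.12 -0.17 -1.31] gap 19.7
```

View pics/c4.png

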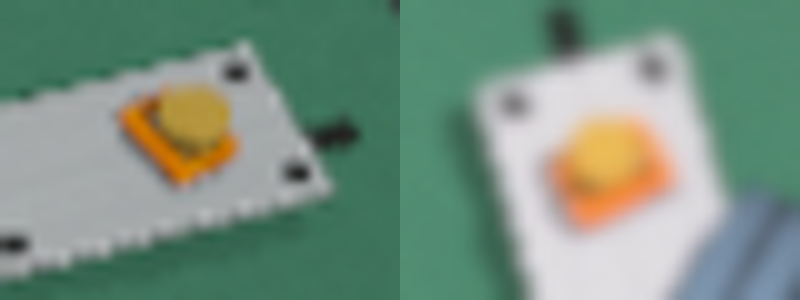

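The left crop (side view) shows the clip round the pin with the fork gone: back corners at crop (122,112) and (185,180), pin head at (195,115). The right crop (top view) agrees, with the back edge from (552,180) to (585,228) and the head at (605,152). Next I check the distance from the clip's back to the pin.

Run:
```python
from h import *
np.set_printoptions(precision=1,suppress=True)
z=146.3
for n,o,bl,br in(("side",(335,180),(122,108),(185,178)),("top",(255,128),(552-400,180),(588-400,230))):
    pass
S=lambda u,v:plane("side",335+u/10-.45,180+v/10-.45,z)
T=lambda u,v:plane("top",255+(u-400)/10-.45,128+v/10-.45,z)
pinS=plane("side",353.83,192.25,149.5);pinT=plane("top",274.99,143.28,151.6)
for nm,P,c in(("backL",S(120,110),pinS),("backR",S(183,180),pinS),("jawRtip",S(238,140),pinS),("T backL corner",T(548,175),pinT),("T back corner R",T(582,230),pinT),("T jawR tip",T(675,175),pinT)):
    d=P-c;print(nm,"along",d@U,"lat",d@V)
# orange mask extents in bin frame, from side image (top-face plane)
for n,f,b,pin,zz in(("side",np.load("pics/s4.npy"),(340,183,366,205),pinS,145),("top",np.load("pics/t4.npy"),(264,134,288,155),pinT,145)):
    u0,v0,u1,v1=b;c=cv2.resize(f[v0:v1,u0:u1],None,fx=4,fy=4,interpolation=cv2.INTER_CUBIC);h=cv2.cvtColor(c,cv2.COLOR_RGB2HSV).astype(int)
    m=(h[...,0]>2)&(h[...,0]<30)&(h[...,1]>(95 if n=="top" else 120))&(h[...,2]>110);ys,xs=np.nonzero(m)
    D=np.array([plane(n,x/4+u0-.375,y/4+v0-.375,zz)-pin for x,y in zip(xs,ys)]);a=D@U;l=D@V
    print(n,"along",np.percentile(a,[1,99]),"lat",np.percentile(l,[1,99]))
```

```text
backL along -15.432865796925068 lat 15.639891546796447
backR along -9.612766143948514 lat -15.353626314366567
jawRtip along 11.671026720189072 lat -6.245358599911231
T backL corner along 0.922058755803074 lat 16.728965432118382
T back corner R along -17.593505662551177 lat 11.713606984423064
T jawR tip along -9.058396364616403 lat -18.674734802997623
side along [-15.2  13.1] lat [-13.7  17.2]
top along [-15.4  11.4] lat [-16.4  14. ]
```

The clip's back sits about 12.3 mm from the pin axis and its jaws reach past the pin. The widest-point release and the steep stop came about 5 mm apart, so the clip is home. It has only turned about 10° in its groove. Next I put the fork back.

Run:
```python
from h import *
np.set_printoptions(precision=2,suppress=True)
x,y=519.7,-350.2
arm.move_ptp([x,y,150],Q(2.6)); arm.move_straight([x,y,60],speed=120);arm.wait(.1);st("over")
print(arm.move_straight([x,y,36.5],speed=18,max_force=3));arm.wait(.1)
print("pos",avg(readout.read_tool_pos),"F",avg(readout.read_ft_force),"Tq",avg(readout.read_torque));st()
f=viewer.grab_frame("side");np.save("pics/s5.npy",f)
cv2.imwrite("pics/s5.png",cv2.resize(f[285:345,280:360,::-1],(800,600),interpolation=cv2.INTER_CUBIC))
```

```text
over t 32.23 pos [ 520.4 -350.7   61.2] F [-0.09  0.21 -1.01] gap 19.5
True
pos [ 518.87 -349.03   38.57] F [ 0.23  0.62 -0.38] Tq [ 0.17 -0.08  0.03]
 t 33.73 pos [ 518.9 -349.1   38.6] F [1.04 1.46 0.74] gap 19.8
```

View pics/s5.png

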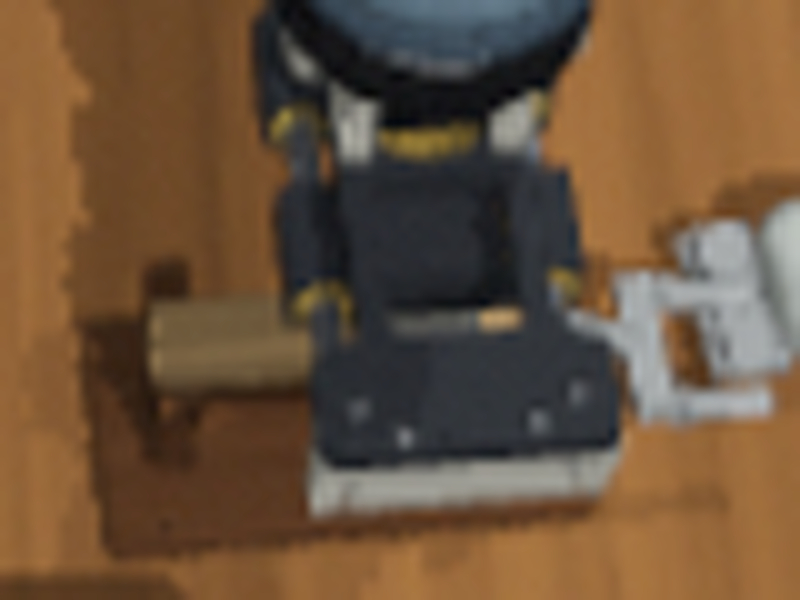

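The fork is back between the cheeks, with the handle's rear end at crop (150,345) on the post and the empty prongs at (700,330). I settle the last few tenths of a millimetre, release and check.

Run:
```python
from h import *
np.set_printoptions(precision=2,suppress=True)
p=[518.9,-349.3]
print(arm.move_straight([*p,37.7],speed=5,max_force=4),avg(readout.read_ft_force));
eoat.move_gripper(45);arm.wait(.2);st("open")
z=readout.read_tool_pos()[2]
arm.move_straight([*p,130],speed=100,max_force=8);st()
arm.move_ptp([330,-330,300],Q(2.6));arm.wait(.3)
f=viewer.grab_frame("side");g=viewer.grab_frame("top");np.save("pics/s6.npy",f);np.save("pics/t6.npy",g);st()
def crop(I,u,v): return cv2.resize(I[v-30:v+30,u-40:u+40,::-1],(400,300),interpolation=cv2.INTER_CUBIC)
cv2.imwrite("pics/c6.png",np.vstack([np.hstack([crop(f,350,200),crop(g,275,146)]),np.hstack([crop(f,328,318),crop(g,386,186)])]))
```

```text
True [-0.01  0.08  5.44]
open t 34.97 pos [ 518.4 -348.2   37.2] F [ 0.78 -0.83 -0.18] gap 44.9
 t 36.04 pos [ 518.5 -348.9  129.2] F [-0.71  0.54 -0.46] gap 45.3
 t 37.44 pos [ 330.3 -329.9  299.5] F [-0.05 -0.35 -0.5 ] gap 44.8
```

View pics/c6.png

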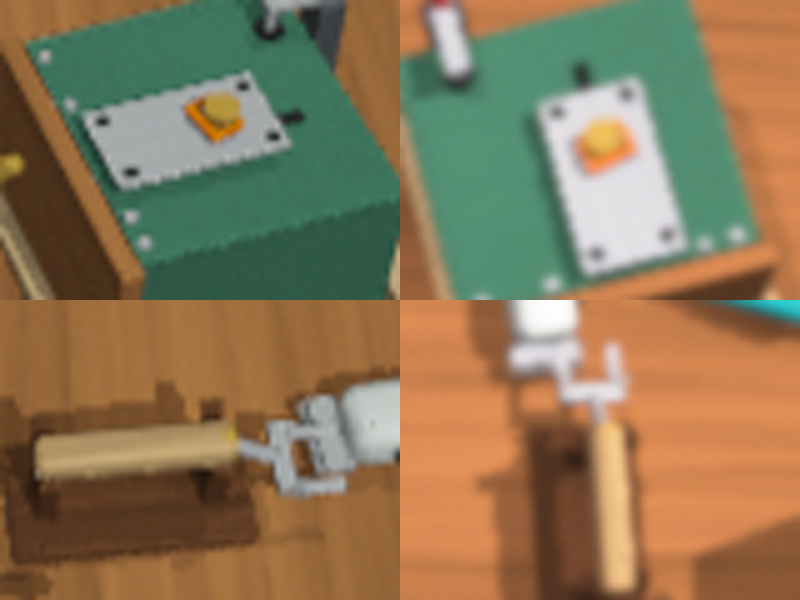

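The last picture shows the clip round the pin under its head, at side crop (215,112). The fork lies in its stand as before, with its handle at (35–235,450), and the other things are where they were.

Run:
```python
from h import *
print(order.close_job());st()
```

```text
the job is handed in; nothing more can be done
None
the job is handed in; nothing more can be done
```

I handed the job in at about 37 s: the clip is on the pin and, by the force trace, snapped home; the fork is back in its stand. Push force peaked near 14 N and plate load near 9 N, and the clip has turned about 10° in the groove.

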